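Add a bottle to the paint sample case and prop its lid ajar

TASK

Open the grey sample case and lay its lid right back. With the lid back, flip the folded stay up as far as it goes and stand the loose sample bottle upright on the bare rubber pad in the empty bay. Then take the lid again and lower it gently, never letting it fall, until it rests on the raised stay, so that the case stays propped half open to air; leave the stored bottles and everything else on the bench where they are.

Things in the scene. Friction and masses are not known exactly. Their poses are not given: they have to be found in the camera images.
- case_floor (a point): grey open metal case, fixed: 180 deep (its x) by 300 wide (y) by 88 mm high, walls 5. Point: centre of its inner floor, 5 mm above the bench. Axes: x level from the robot side to the hinge side, y along the hinge to the left, z up. At the back of the floor three bays in a row along y, 80 mm apart, middles 30 mm behind this point, strips 12 mm high between; the 60 mm front strip holds the stay
- lid_hinge (a point): middle of the lid's hinge line, on the back rim of the case (90 mm behind its middle, 88 mm above the bench); axes as the case: the line runs along y
- lid (a joint): angle of the lid, rad: 0 shut (level), grows as its front edge lifts; stop at 1.8, where it leans back past upright and stays by itself; let go anywhere below upright it falls shut (about 0.4 kg, loose hinge) unless the stay is up, on which it comes to rest at about 0.72
- lid_tongue (a point): grip point of the lid's tongue: flat tab in the lid's plane, mid front edge, 24 mm wide (along the hinge), 10 thick, sticking out 36. Point: mid width and thickness, 24 mm out from the edge, 204 mm from the hinge line, 5 mm above the lid's underside (the hinge's plane). Turns with it: z the lid's normal, x to the hinge. 93 mm above the bench when shut, 285 laid back; pinch its width from above
- stay_pivot (a point): point on the stay's turning axis, which runs level along the case's x; 50 mm in front of the case's middle, 55 mm left of it, 80 mm above the bench; axes as the case. The grip point stay_pin circles about this point
- stay (a joint): angle of the stay, rad: 0 folded (level along the front wall just below the rim, free end to the right), grows as the free end swings up; 1.57 upright, stop at 1.75, where it leans past upright to the left and stays by itself; let go before upright it may fall back. Moves with little effort; the shut lid covers it
- stay_pin (a point): grip point on the stay's cross pin. The stay is an L of round steel: arm 110 mm long from its turning axis, 8 thick; at the free end a pin 10 mm thick, 46 long, points to the hinge side (case's x). Point: on the pin's axis, 27 mm from the arm, 110 mm from stay_pivot. Axes: x along the pin, y to stay_pivot; turns with the stay. Folded: 80 mm above the bench. The lid rests on the pin
- sample_mid (a point): the loose sample bottle, the only one outside the case: dark round bottle 38 mm across and 75 mm high with a white cap 29 mm across (cap is the top 20 mm), 0.12 kg, standing on the bench at the right. Point in its middle, 37.5 mm above its underside; z up along the bottle. Held in its upper half, the hand stays well clear of the case's rim
- pad: bare black rubber disc 52 mm across, 4 mm thick, lying on the case floor in the empty bay; it may be any of the three. Origin: centre of its underside
- stored_a_mid (a point): first bottle already in the case, same as the sample bottle, stands in a bay; point in its middle, 37.5 mm up
- stored_b_mid (a point): second bottle already in the case, likewise
- quart_tin_mid (a point): bystander: paint tin 86 mm across, 105 mm high, point half-way up
- small_tin_mid (a point): bystander: bare tin 64 mm across, 75 mm high, point half-way up
- solvent_can_mid (a point): bystander: white flat can 50 x 90 x 130 mm with a screw cap 18 mm high on top, point at the centre of the can
- brush_mid (a point): bystander: paint brush lying on the bench, left
- paddle_mid (a point): bystander: wooden stirring paddle 240 x 26 x 5 mm lying flat between the case and the sample bottle, point at its centre
- spare_lid_mid (a point): bystander: round tin lid 100 mm across, 6 mm thick, lying left of the case, point at its centre
Mind the look-alikes: they are no part of the job. What is shaped like the part that bears sample_mid but purple is not meant.

How it is judged:
By the outcome, as a careful person would: the job done as asked, in the order asked, and still so for the second after the job is handed in, with the robot touching nothing.
It also fails if it takes over 72 s, if anything falls off the work surface, if the arm or the gripper's body presses on something with over 40 N, if the wrist force passes 120 N, or if a joint passes its speed limit or range.

ROBOT

A 6-joint arm with a two-finger parallel gripper is mounted at the origin on the work surface. World frame = base frame: x ahead of the robot, y to its left, z up, the work surface at z = 0. Lengths are in m, angles in rad, forces in N, time in s.
With the tool pointing down it reaches from about 0.275 to 0.75 m from the base axis. Payload 10.2 kg.
Tool frame: the origin (TCP) lies midway between the tips of the shut fingers; the grasp point (between the pads) lies 19 mm behind it (manip.grip_point_offset is the distance from the TCP to the grasp point, in m); z points along the fingers, y is the direction in which the jaws open and shut (so a half turn about z gives the same grasp; the last joint's range is limited). The gripper opens to 85 mm and grips with 20 to 120 N. Pads are 22 mm wide; open, the fingers measure 114 mm over their backs; the gripper's body (76 mm by 85 mm) begins 54 mm behind the grasp point. The pads swing forward as they close: fully open they stand 13 mm farther back than shut.
Start: joints at [1.002, 0.313, 1.498, -0, 1.331, -0.223], TCP at [0.178, 0.494, 0.231] pointing down, gripper open.
Joint ranges: [-2.94, 2.94], [-0.97, 2.17], [0.19, 2.56], [-1.23, 4.37], [0.02, 3.11], [-2.88, 2.88]. Speed limits (rad/s): [2.39, 2.39, 3.01, 3.14, 3.14, 3.14].

INTERFACE

Orientations are given as a unit quaternion [x, y, z, w].
In Python, from bench import manip, eoat, ik, eyes, job, monitor gives the robot as it stands. Calls block until the motion is done:
- manip.movep(position, orientation): joint-space move of the TCP to a pose.
- manip.move_straight(position, rot=None, velocity=0.15, until_force=None): straight line of the TCP; rot=None keeps the orientation; velocity is the mean speed in m/s. With until_force (N) it stops when the force on the tool has changed by that much, and returns True; else False.
- manip.movej(angles): joint-space move.
- eoat.release() and eoat.grab(): open the fingers fully, or close them until they stop; the grip force is fixed at half the most.
- manip.wait(seconds).
- ik(position, orientation): joint angles nearest the present ones, or None.
- eyes.capture(name): name is "scene" or "top" or "wrist"; returns the picture (420x560x3 uint8, red, green, blue); there is no depth.
- eyes.camera_info(name): a dict with "mtx" (3x3 intrinsics, pixels), "R" (3x3) and "t" (3): a world point X has camera coordinates R X + t. Camera axes: x right, y down, z forward; pixel columns grow to the right and rows downward; lengths in m; the calibration is good to about 2 mm. A picture is of the moment at which its call begins: read the wrist's pose just before it. camera_info takes no time and is no camera call; for the wrist camera it gives the pose at the moment of the call.
A pose or a line that the arm cannot do raises manip.PlanningError and nothing moves.
- job.sign_off(): hands the job in, once; it reports no verdict.
Readings, each from a call of its own:
- monitor.read_time_s(): time.
- monitor.read_q(): joint angles.
- monitor.read_dq(): joint speeds.
- monitor.read_joint_torque(): joint torques, N m.
- monitor.read_tcp_pos(): TCP position.
- monitor.read_ee_rot(): TCP orientation.
- monitor.read_wrist_force(): force on the tool from outside, world axes, zero at the start.
- monitor.read_wrist_torque(): the same for the moment, N m.
- monitor.read_finger_gap(): finger opening in m.
Only numpy, scipy, OpenCV 4.12 (cv2) and the standard library are available. Lean on these libraries where they do the work, as an engineer would, in place of code of your own. Each camera call takes 0.05 s, during which the arm holds its last target.

## Working session

There is one attempt and no reset: what is moved stays moved. The work goes in short steps, each a Python script; the robot and the scene stay as the last script left them, time stands still between calls to the robot, and variables do not carry over. Pictures are saved under pics/ and viewed, and the job is handed in when it is done.

```bash
ls; mkdir -p pics; python3 - <<'E'
from bench import *
import cv2
for n in ["scene","top","wrist"]:
    im=eyes.capture(n); cv2.imwrite(f"pics/{n}0.png",im[:,:,::-1])
    c=eyes.camera_info(n); print(n,c["mtx"].round(1).tolist(),c["R"].round(3).tolist(),c["t"].round(3).tolist())
print(monitor.read_time_s(),monitor.read_ee_rot(),manip.grip_point_offset)
E
```

```text
pics
scene [[387.3, 0.0, 285.3], [0.0, 387.3, 211.7], [0.0, 0.0, 1.0]] [[0.637, 0.77, -0.005], [0.478, -0.401, -0.781], [-0.604, 0.495, -0.624]] [-0.31, -0.189, 1.501]
top [[440.9, 0.0, 279.6], [0.0, 440.9, 209.1], [0.0, 0.0, 1.0]] [[0.05, -0.999, -0.002], [-0.974, -0.048, -0.221], [0.221, 0.013, -0.975]] [-0.027, 0.512, 1.245]
wrist [[297.7, 0.0, 274.4], [0.0, 297.7, 206.8], [0.0, 0.0, 1.0]] [[0.338, 0.941, -0.001], [0.891, -0.319, 0.324], [0.304, -0.11, -0.946]] [-0.524, -0.043, 0.381]
0.15 [ 1.72010272e-01  9.85095048e-01 -4.25240570e-04 -1.76028679e-04] 0.0187
```

View pics/scene0.png

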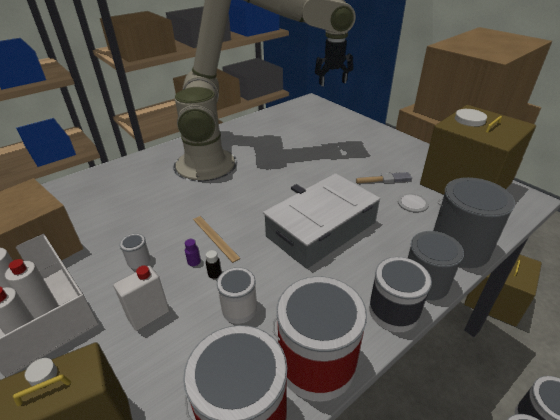

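View pics/top0.png

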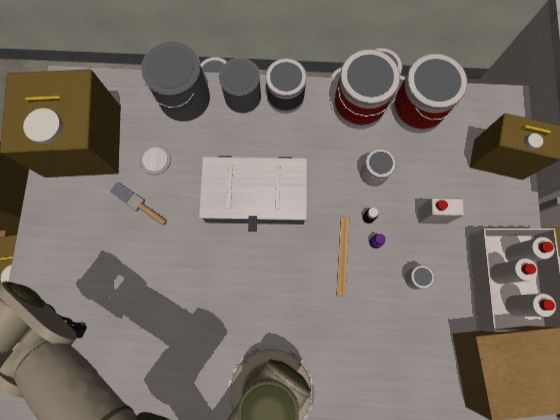

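View pics/wrist0.png

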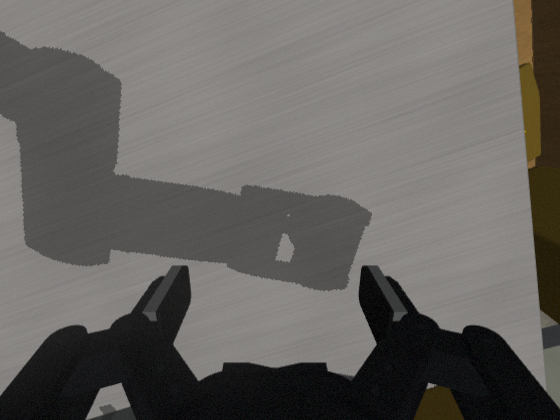

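The top view shows the lid at about (253,188) with its dark tongue at (252,224). The bottle candidates are white-capped at (372,214) and purple at (377,240). The description fits the white-capped one, so I'll check it in a crop.

```bash
cat > h.py <<'E'
from bench import *
import numpy as np, cv2
from scipy.spatial.transform import Rotation as Rn
def ray(n,uv,z,c=None):
    c=c or eyes.camera_info(n); R=np.array(c["R"]);t=np.array(c["t"]);K=np.array(c["mtx"])
    d=R.T@np.linalg.solve(K,[uv[0],uv[1],1]); o=-R.T@t
    return o+d*(z-o[2])/d[2]
def proj(n,X,c=None):
    c=c or eyes.camera_info(n); p=np.array(c["mtx"])@(np.array(c["R"])@np.array(X)+np.array(c["t"])); return p[:2]/p[2]
def tri(obs):
    A=[];b=[]
    for n,uv in obs:
        c=eyes.camera_info(n) if isinstance(n,str) else n; R=np.array(c["R"]);t=np.array(c["t"]);K=np.array(c["mtx"])
        d=R.T@np.linalg.solve(K,[uv[0],uv[1],1]); d/=np.linalg.norm(d);o=-R.T@t
        P=np.eye(3)-np.outer(d,d);A.append(P);b.append(P@o)
    return np.linalg.lstsq(np.vstack(A),np.hstack(b),rcond=None)[0]
def blob(im,lo,hi,box):
    x0,y0,x1,y1=box
    m=cv2.inRange(cv2.cvtColor(im[y0:y1,x0:x1],cv2.COLOR_RGB2HSV),np.array(lo),np.array(hi))
    n,l,s,c=cv2.connectedComponentsWithStats(m); i=1+np.argmax(s[1:,4]); return c[i]+[x0,y0],s[i],(l==i)
E
python3 - <<'E'
from h import *
im=cv2.imread('pics/top0.png'); 
a=cv2.resize(im[140:240,190:320],None,fx=5,fy=5,interpolation=cv2.INTER_CUBIC);cv2.imwrite('pics/c1.png',a)
b=cv2.resize(im[190:260,340:420],None,fx=6,fy=6,interpolation=cv2.INTER_CUBIC)
s=cv2.imread('pics/scene0.png');d=cv2.resize(s[220:290,170:240],None,fx=6,fy=6,interpolation=cv2.INTER_CUBIC)
cv2.imwrite('pics/c2.png',np.hstack([b[:420,:380],d]))
a=cv2.resize(s[170:270,255:385],None,fx=6,fy=6,interpolation=cv2.INTER_CUBIC);cv2.imwrite('pics/c3.png',a)
E
```

```text
(no output)
```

View pics/c1.png

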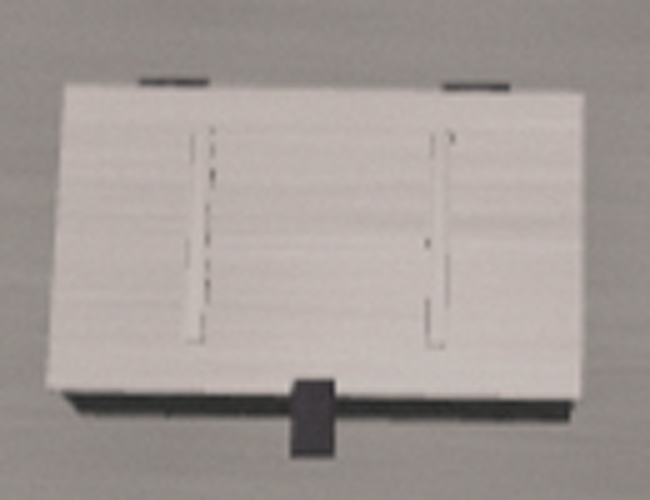

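View pics/c2.png

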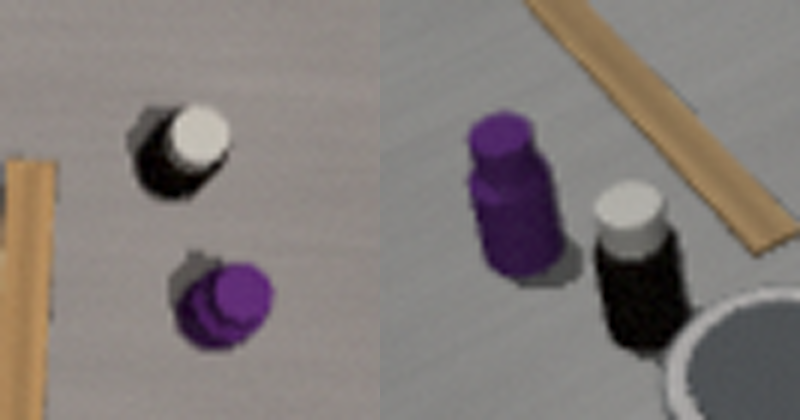

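View pics/c3.png

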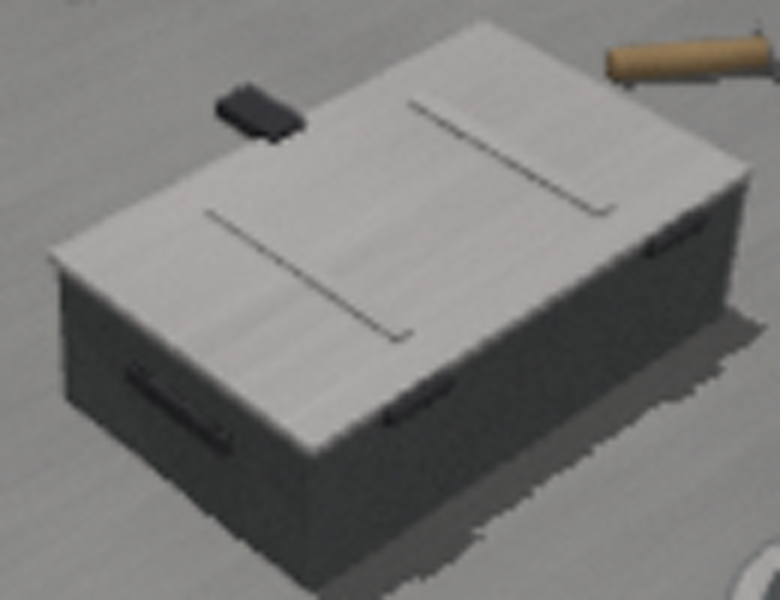

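```bash
python3 - <<'E'
from h import *
f=lambda p:(p[0]/5-.4+190,p[1]/5-.4+140)
g=lambda p:(p[0]/6-.42+255,p[1]/6-.42+170)
T=[(64,84),(583,94),(580,399),(48,388)]; P=[]
for p in T:
    X=ray("top",f(p),.098);P.append(X);print(X.round(4))
P=np.array(P);print("c",P.mean(0).round(4),"w",np.linalg.norm(P[0]-P[1]),np.linalg.norm(P[3]-P[2]),np.linalg.norm(P[0]-P[3]))
v=(P[0]+P[3]-P[1]-P[2]);v2=P[0]-P[1];v3=P[3]-P[2]
for w in(v,v2,v3):print("yaw",np.arctan2(-w[0],w[1]))
# scene: corners near-left, ...
for p in [(486,22),(750,170),(312,452),(52,258)]: print("scene",ray("scene",g(p),.098).round(4))
for p in [(291,380),(335,380),(335,458),(291,458)]: print("tongue",ray("top",f(p),.098).round(4))
b=lambda p:(p[0]/6-.42+340,p[1]/6-.42+190); s=lambda p:((p[0]-380)/6-.42+170,p[1]/6-.42+220)
print("cap",ray("top",b((201,135)),.075).round(4),ray("scene",s((631,205)),.075).round(4),tri([("top",b((201,135))),("scene",s((631,205)))]).round(4))
print("purple",ray("top",b((243,296)),.075).round(4))
E
```

```text
[0.6508 0.2319 0.098 ]
[ 0.6595 -0.073   0.098 ]
[ 0.4769 -0.0779  0.098 ]
[0.4684 0.2249 0.098 ]
c [0.5639 0.0765 0.098 ] w 0.3050735645956407 0.3029802817586705 0.1825225463384442
yaw 0.028228472823498888
yaw 0.02845215791517273
yaw 0.028003242297355346
scene [0.4787 0.2196 0.098 ]
scene [0.6577 0.2238 0.098 ]
scene [ 0.6686 -0.0785  0.098 ]
scene [ 0.4907 -0.0838  0.098 ]
tongue [0.4798 0.087  0.098 ]
tongue [0.4811 0.0619 0.098 ]
tongue [0.4361 0.0592 0.098 ]
tongue [0.4348 0.084  0.098 ]
cap [ 0.5129 -0.2741  0.075 ] [ 0.5171 -0.2736  0.075 ] [ 0.514  -0.2735  0.0725]
purple [ 0.435  -0.2943  0.075 ]
```

```bash
python3 - <<'E'
from h import *
f=lambda p:(p[0]/5-.4+190,p[1]/5-.4+140)
g=lambda p:(p[0]/6-.42+255,p[1]/6-.42+170)
for a,b in zip([(64,84),(583,94),(580,399),(48,388)],[(750,170),(312,452),(52,258),(486,22)]):
    print(tri([("top",f(a)),("scene",g(b))]).round(4))
for n in("top","scene"):
    c=eyes.camera_info(n);print(n,(-np.array(c["R"]).T@c["t"]).round(3))
im=cv2.cvtColor(cv2.imread('pics/top0.png'),cv2.COLOR_BGR2RGB)
E
```

```text
[0.6526 0.2327 0.0911]
[ 0.6624 -0.0731  0.0901]
[ 0.4796 -0.0775  0.0877]
[0.4706 0.2273 0.0904]
top [ 0.225 -0.019  1.327]
scene [ 1.195 -0.58   0.788]
```

```bash
cat >> h.py <<'E'
YAW=0.0283
def case_axes(yaw=None):
    yaw=YAW if yaw is None else yaw
    return np.array([np.cos(yaw),np.sin(yaw),0]),np.array([-np.sin(yaw),np.cos(yaw),0]),np.array([0,0,1.])
def ori(alpha_deg,flip=False,yaw=None):
    ex,ey,ez=case_axes(yaw); a=np.radians(alpha_deg)
    z=np.cos(a)*ex+np.sin(a)*ez; y=-ey if flip else ey
    return Rn.from_matrix(np.column_stack([np.cross(y,z),y,z])).as_quat()
def tcp_for(grip,q,off=None):
    off=manip.grip_point_offset if off is None else off
    return np.array(grip)+off*Rn.from_quat(q).as_matrix()[:,2]
CENTER=np.array([0.565,0.0765,0.0])
def C(x,y,z):
    ex,ey,ez=case_axes(); return CENTER+x*ex+y*ey+z*ez
def tongue(th,r=.204):
    # case-frame grip point for lid angle
    return C(.09-r*np.cos(th)+.005*np.sin(th),0,.088+r*np.sin(th)+.005*np.cos(th))
E
python3 - <<'E'
from h import *
for fl in (False,True):
  for a in range(0,-150,-10):
    s=""
    for th in (0,.36,.72,1.1,1.5,1.8):
        q=ori(a,fl);j=ik(tcp_for(tongue(th),q),q); s+=" -- " if j is None else " ok "
    print(fl,a,s)
q=ori(-30);print(np.round(ik(tcp_for(tongue(0),q),q),2))
E
```

```text
False 0  ok  ok  ok  ok  ok  ok 
False -10  ok  ok  ok  ok  ok  ok 
False -20  ok  ok  ok  ok  ok  ok 
False -30  ok  ok  ok  ok  ok  ok 
False -40  ok  ok  ok  ok  ok  ok 
False -50  ok  ok  ok  ok  ok  ok 
False -60  ok  ok  ok  ok  ok  ok 
False -70  ok  ok  ok  ok  ok  ok 
False -80  ok  ok  ok  ok  ok  ok 
False -90  ok  ok  ok  ok  ok  ok 
False -100  ok  ok  ok  ok  ok  ok 
False -110  ok  ok  ok  ok  ok  -- 
False -120  ok  ok  ok  ok  ok  -- 
False -130  ok  ok  ok  ok  --  -- 
False -140  ok  ok  ok  ok  --  -- 
True 0  ok  ok  ok  ok  ok  ok 
True -10  ok  ok  ok  ok  ok  ok 
True -20  ok  ok  ok  ok  ok  ok 
True -30  ok  ok  ok  ok  ok  ok 
True -40  ok  ok  ok  ok  ok  ok 
True -50  ok  ok  ok  ok  ok  ok 
True -60  ok  ok  ok  ok  ok  ok 
True -70  ok  ok  ok  ok  ok  ok 
True -80  ok  ok  ok  ok  ok  ok 
True -90  ok  ok  ok  ok  ok  ok 
True -100  ok  ok  ok  ok  ok  ok 
True -110  ok  ok  ok  ok  ok  -- 
True -120  ok  ok  ok  ok  ok  -- 
True -130  ok  ok  ok  ok  --  -- 
True -140  ok  ok  ok  ok  --  -- 
[-0.21  0.39  2.5   2.86  0.81  1.65]
```

```bash
python3 - <<'E'
from h import *
q=ori(-75); g=tongue(0)+np.array([-.03,0,.13])
p=tcp_for(g,q); print(np.round(ik(p,q),2))
manip.movep(p,q); print(monitor.read_time_s(),np.round(monitor.read_q(),2))
im=eyes.capture("wrist");cv2.imwrite("pics/w1.png",im[:,:,::-1])
for th,al in((0,-10),(0,-20),(0,-30),(0,-45),(0,-60),(0,-75),(0,-90),(.9,-60),(1.8,-80),(1.8,-90),(1.8,-100)):
    q=ori(al);print(th,al,np.round(ik(tcp_for(tongue(th),q),q),2))
print(proj("wrist",tongue(0)))
E
```

```text
[-0.13 -0.01  1.97  0.05  0.92 -1.75]
1.925 [-0.13 -0.01  1.97  0.05  0.92 -1.75]
0 -10 [-0.24  0.76  2.55  2.88  1.56  1.53]
0 -20 [-0.22  0.56  2.55  2.89  1.19  1.58]
0 -30 [-0.21  0.39  2.5   2.86  0.81  1.65]
0 -45 [-0.17  0.25  2.38  2.65  0.3   1.9 ]
0 -60 [-0.14  0.22  2.23  0.46  0.19 -2.17]
0 -75 [-0.12  0.27  2.06  0.07  0.55 -1.77]
0 -90 [-0.1   0.37  1.89 -0.    0.89 -1.7 ]
0.9 -60 [-0.11  0.11  1.84  0.11  0.68 -1.77]
1.8 -80 [-0.06  0.64  0.92  0.01  1.41 -1.66]
1.8 -90 [-0.05  0.76  0.71  0.    1.67 -1.65]
1.8 -100 [-0.05  0.91  0.45 -0.01  1.96 -1.65]
[273.71604739 196.76770175]
```

View pics/w1.png

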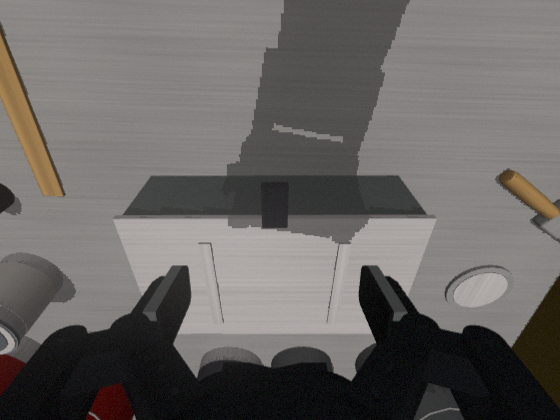

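```bash
python3 - <<'E'
from h import *
im=cv2.imread("pics/w1.png");cv2.imwrite("pics/c4.png",cv2.resize(im[165:245,100:450],None,fx=2.2,fy=4,interpolation=cv2.INTER_CUBIC))
c=eyes.camera_info("wrist");print((-np.array(c["R"]).T@c["t"]).round(3))
for uv,z in [((262,183),.098),((288,183),.098),((275,183),.098),((275,183),.088),((275,216),.093),((117,216.5),.092),((434,216.5),.092),((132,333),.092),((418,333),.092)]:
    print(uv,z,ray("wrist",uv,z).round(4))
E
```

```text
[0.308 0.07  0.322]
(262, 183) 0.098 [0.4343 0.0627 0.098 ]
(288, 183) 0.098 [0.4336 0.085  0.098 ]
(275, 183) 0.098 [0.434  0.0739 0.098 ]
(275, 183) 0.088 [0.4396 0.0741 0.088 ]
(275, 216) 0.093 [0.4724 0.0751 0.093 ]
(117, 216.5) 0.092 [ 0.4782 -0.0748  0.092 ]
(434, 216.5) 0.092 [0.4692 0.2261 0.092 ]
(132, 333) 0.092 [ 0.6655 -0.1046  0.092 ]
(418, 333) 0.092 [0.6544 0.2667 0.092 ]
```

View pics/c4.png

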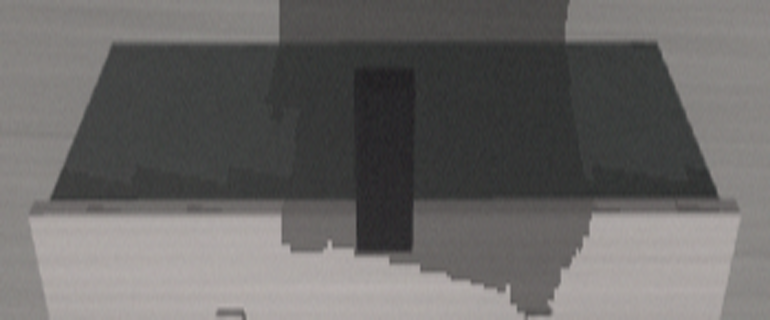

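```bash
sed -i 's/^CENTER=.*/CENTER=np.array([0.5648,0.0768,0.0])/' h.py; python3 - <<'E'
from h import *
q=ori(-75); g=tongue(0,.206)
manip.movep(tcp_for(g+[0,0,.06],q),q)
print(manip.move_straight(tcp_for(g,q),velocity=.1,until_force=8))
eoat.grab(); print("gap",monitor.read_finger_gap(),monitor.read_wrist_force().round(1),monitor.read_time_s())
th=0
for th in (.1,.25):
    a=-75-23*th/1.8; q=ori(a)
    manip.move_straight(tcp_for(tongue(th,.206),q),q,velocity=.06)
    print(th,monitor.read_wrist_force().round(1),monitor.read_wrist_torque().round(2),monitor.read_finger_gap(),monitor.read_time_s())
cv2.imwrite("pics/s1.png",np.hstack([cv2.resize(eyes.capture("scene")[150:290,230:400],None,fx=2.3,fy=2.3)])[:,:,::-1])
E
```

```text
False
gap 0.022595633465774017 [-2.2  8.8  6. ] 3.7167
0.1 [ 4.6  7.2 -5. ] [1.16 0.08 0.27] 0.022793011245918444 4.2083
0.25 [ 4.1  6.7 -4.5] [1.07 0.01 0.17] 0.02288436519708986 4.8667
```

View pics/s1.png

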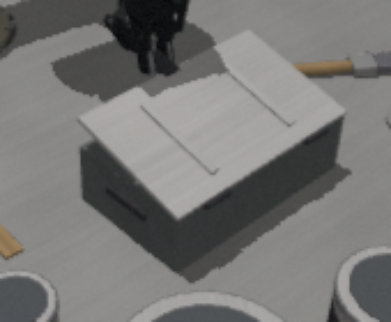

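The lid is lifting and the forces are small. I'll continue the arc.

```bash
sed -i 's/^CENTER=.*/CENTER=np.array([0.5648,0.0780,0.0])/' h.py; python3 - <<'E'
from h import *
for th in (.45,.65,.85,1.05,1.25,1.45,1.6,1.7,1.77):
    a=-75-23*th/1.8; q=ori(a)
    manip.move_straight(tcp_for(tongue(th,.206),q),q,velocity=.1)
    F=monitor.read_wrist_force(); print(th,F.round(1),monitor.read_wrist_torque().round(2),round(monitor.read_finger_gap(),4),monitor.read_time_s())
    if np.linalg.norm(F)>35: print("STOP");break
for n in("scene","wrist","top"): cv2.imwrite(f"pics/{n}2.png",eyes.capture(n)[:,:,::-1])
a=cv2.imread("pics/scene2.png");b=cv2.imread("pics/wrist2.png");cv2.imwrite("pics/m2.png",np.hstack([a[100:300,180:430],b[::2,::2][:200]]))
E
```

```text
0.45 [ 0.3 -4.1 -3.9] [-0.55  0.16  0.02] 0.0226 5.475
0.65 [ 1.4 -4.  -4.5] [-0.54  0.01 -0.06] 0.0223 6.0333
0.85 [ 1.5 -4.4 -5.2] [-0.55 -0.12 -0.04] 0.0224 6.5917
1.05 [ 0.8 -3.9 -3.6] [-0.52  0.04 -0.1 ] 0.0228 7.15
1.25 [-1.6 -3.9 -1.2] [-0.5   0.51 -0.07] 0.0228 7.7
1.45 [-1.3 -2.8  1. ] [-0.23  0.49  0.21] 0.0228 8.25
1.6 [-1.6 -1.5  4.1] [-0.27  0.57 -0.1 ] 0.0225 8.7
1.7 [-1.3 -1.6  4.7] [-0.12  0.53  0.11] 0.0224 9.05
1.77 [-0.1 -1.3  5.6] [-0.    0.4   0.05] 0.0229 9.3417
```

View pics/m2.png

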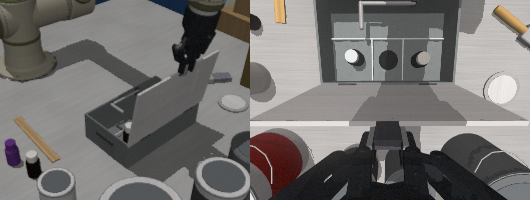

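```bash
python3 - <<'E'
from h import *
eoat.release()
q=monitor.read_ee_rot(); p=monitor.read_tcp_pos(); z=Rn.from_quat(q).as_matrix()[:,2]
manip.move_straight(p-.10*z,velocity=.2)
q=ori(-90); manip.movep(C(-.10,0.0,.30),q)
print(monitor.read_time_s(),monitor.read_wrist_force())
for n in("scene","wrist","top"): cv2.imwrite(f"pics/{n}3.png",eyes.capture(n)[:,:,::-1])
c=eyes.camera_info("wrist"); np.savez("w3.npz",**c)
E
python3 -c "
import cv2,numpy as np
a=cv2.imread('pics/top3.png')[110:250,170:330];cv2.imwrite('pics/t3c.png',cv2.resize(a,None,fx=4.5,fy=4.2))"
```

```text
Traceback (most recent call last):
bench.PlanningError: the arm cannot follow that straight line within its joint ranges
[ WARN:0@0.025] global loadsave.cpp:275 findDecoder imread_('pics/top3.png'): can't open/read file: check file path/integrity
Traceback (most recent call last):
TypeError: 'NoneType' object is not subscriptable
```

```bash
python3 - <<'E'
from h import *
p=monitor.read_tcp_pos(); print(p, monitor.read_finger_gap())
manip.move_straight(p+[-.02,0,.07],velocity=.2)
q=ori(-90); manip.movep(C(-.10,0.0,.30),q)
print(monitor.read_time_s(),monitor.read_wrist_force())
for n in("scene","wrist","top"): cv2.imwrite(f"pics/{n}3.png",eyes.capture(n)[:,:,::-1])
c=eyes.camera_info("wrist"); np.savez("w3.npz",**c)
E
python3 -c "
import cv2,numpy as np
a=cv2.imread('pics/top3.png')[110:250,170:330];cv2.imwrite('pics/t3c.png',cv2.resize(a,None,fx=4.5,fy=4.2))"
```

```text
[0.69795208 0.08179268 0.2703601 ] 0.08517940673932071
11.6917 [-0.81124522 -0.73129849 -0.36221819]
```

View pics/wrist3.png

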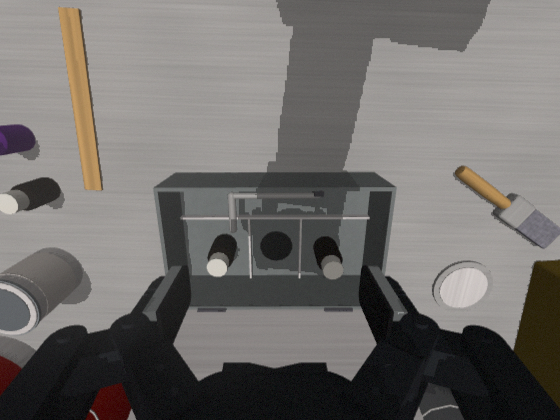

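View pics/t3c.png

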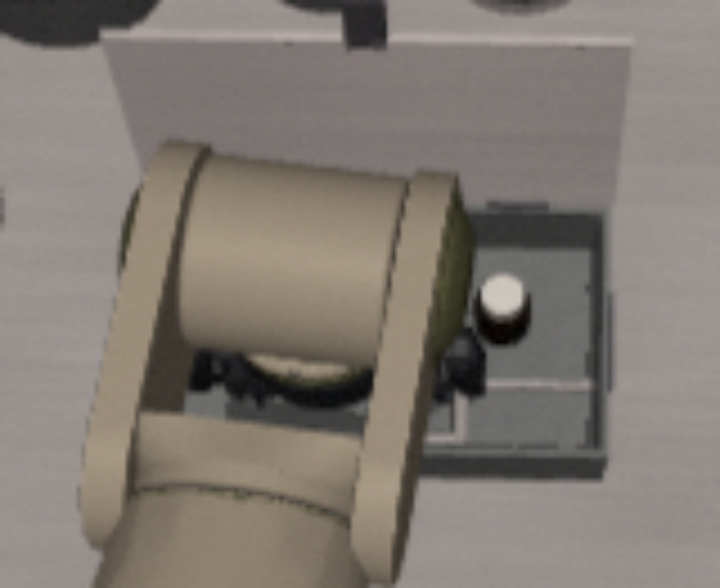

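View pics/scene3.png

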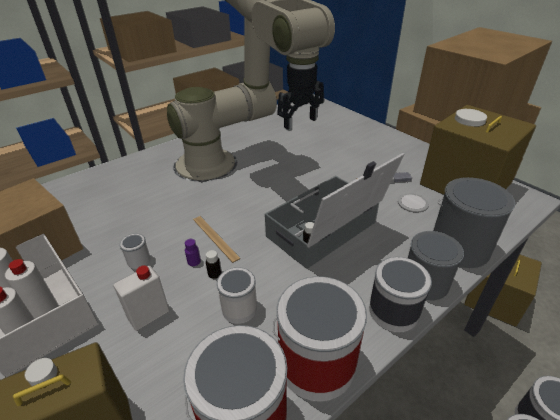

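```bash
python3 - <<'E'
from h import *
c=dict(np.load("w3.npz"))
def sub(X): return (np.array(proj("",X,c))).round(1)
for n,X in dict(pin_base=C(-.05,-.055,.08),pin_grip=C(-.023,-.055,.08),pin_end=C(-.004,-.055,.08),pivot=C(-.05,.055,.08),pad=C(.03,0,.009),capR=C(.03,-.08,.08),capL=C(.03,.08,.08),fl=C(-.09,.15,.088),fr=C(-.09,-.15,.088),bl=C(.09,.15,.088),br=C(.09,-.15,.088)).items(): print(n,sub(X))
im=cv2.imread("pics/wrist3.png");a=cv2.resize(im[165:320,150:400],None,fx=3.2,fy=3.2,interpolation=cv2.INTER_CUBIC);cv2.imwrite("pics/c5.png",a)
E
```

```text
pin_base [232.7 213. ]
pin_grip [233.6 232.1]
pin_end [234.2 245.1]
pivot [317.5 213.1]
pad [274.9 244.6]
capR [217.2 267.3]
capL [332.8 267.4]
fl [397.3 184.8]
fr [153.1 184.6]
bl [380.3 307.4]
br [169.6 307.3]
```

View pics/c5.png

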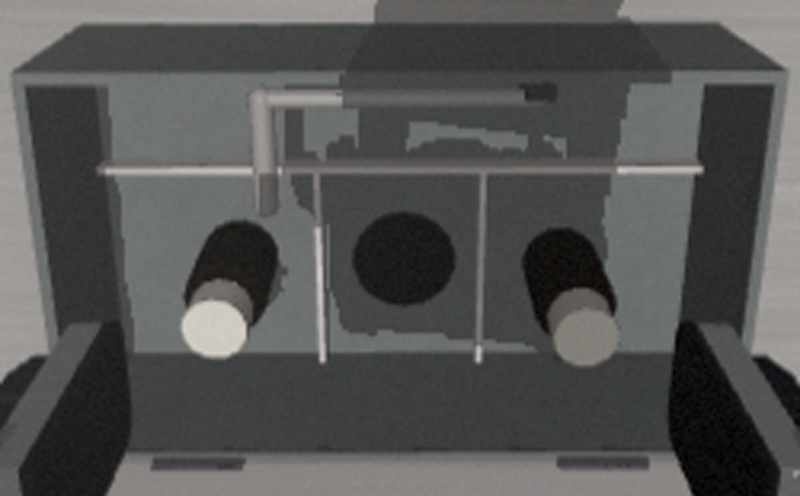

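Pad is in the middle bay, matching the case model. The stay's pin lies nearer the front wall, so its grip point is at case x=-50 mm. That agrees with stay_pivot being a point on the axis.

```bash
python3 - <<'E'
from h import *
pin=lambda f: C(-.05,.055-.11*np.cos(f),.08+.11*np.sin(f))
q=ori(-90)
manip.movep(tcp_for(pin(0)+[0,0,.06],q),q)
print(manip.move_straight(tcp_for(pin(0),q),velocity=.1,until_force=6))
eoat.grab(); print("gap",monitor.read_finger_gap(),monitor.read_wrist_force().round(1),monitor.read_time_s())
for f in (.2,.4,.6,.8,1.0,1.2,1.4,1.6,1.72):
    manip.move_straight(tcp_for(pin(f),q),q,velocity=.1)
    F=monitor.read_wrist_force(); print(f,F.round(1),monitor.read_wrist_torque().round(2),round(monitor.read_finger_gap(),4),monitor.read_time_s())
    if np.linalg.norm(F)>35: print("STOP");break
for n in("scene","wrist"): cv2.imwrite(f"pics/{n}4.png",eyes.capture(n)[:,:,::-1])
a=cv2.imread("pics/scene4.png");b=cv2.imread("pics/wrist4.png");cv2.imwrite("pics/m4.png",np.hstack([cv2.resize(a[140:280,240:400],(480,420)),b[:,100:420]]))
E
```

```text
False
gap 0.007457541629915642 [-1.  -0.7  2.2] 14.0833
0.2 [-1.  -4.7 -1.3] [-0.92 -0.06  0.06] 0.0076 14.45
0.4 [-1.7 -7.6  2.8] [-1.16  0.18  0.05] 0.0078 14.8167
0.6 [ -3.2 -11.7   8.4] [-1.66  0.52 -0.01] 0.0078 15.1833
0.8 [ -5.4 -15.2  12.9] [-2.68  0.92  0.08] 0.0076 15.55
1.0 [ -8.5 -17.   21.2] [-3.07  1.42 -0.03] 0.0076 15.9167
1.2 [ -7.1 -12.1  22.7] [-2.22  1.21  0.21] 0.0077 16.2833
1.4 [-5.4 -1.6 16.5] [-0.2   0.74  0.25] 0.0076 16.65
1.6 [-6.5 -0.4 12.5] [-0.16  0.78 -0.12] 0.0079 17.0167
1.72 [-0.6  1.1  6.5] [0.2  0.09 0.25] 0.0075 17.3
```

View pics/m4.png

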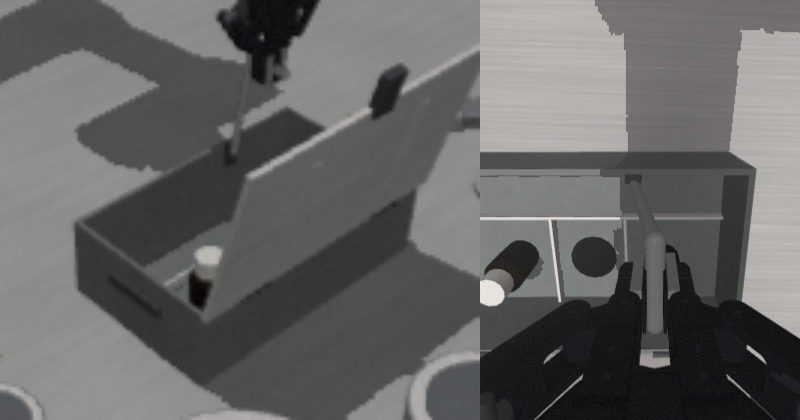

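```bash
python3 - <<'E'
from h import *
pin=lambda f: C(-.05,.055-.11*np.cos(f),.08+.11*np.sin(f))
q=ori(-90)
manip.move_straight(tcp_for(pin(1.755),q),q,velocity=.1); print(monitor.read_wrist_force().round(1))
eoat.release()
p=monitor.read_tcp_pos(); manip.move_straight(p+[0,0,.09],velocity=.2)
q=ori(-90); manip.movep([.43,-.27,.25],q)
print(monitor.read_time_s(),monitor.read_wrist_force().round(1))
for n in("scene","wrist","top"): cv2.imwrite(f"pics/{n}5.png",eyes.capture(n)[:,:,::-1])
np.savez("w5.npz",**eyes.camera_info("wrist"))
a=cv2.imread("pics/scene5.png");b=cv2.imread("pics/top5.png");cv2.imwrite("pics/m5.png",np.hstack([cv2.resize(a[140:280,240:400],(480,420)),cv2.resize(b[100:240,180:290],(320,420))]))
E
```

```text
[-2.7 -4.2  8.2]
20.5667 [0.1 0.9 0.3]
```

View pics/m5.png

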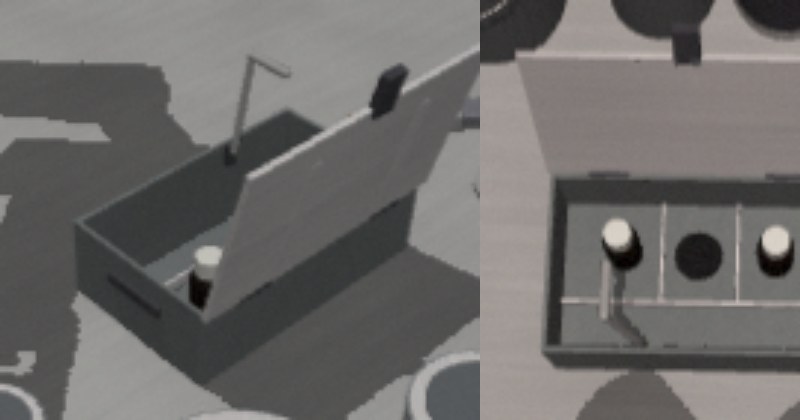

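View pics/wrist5.png

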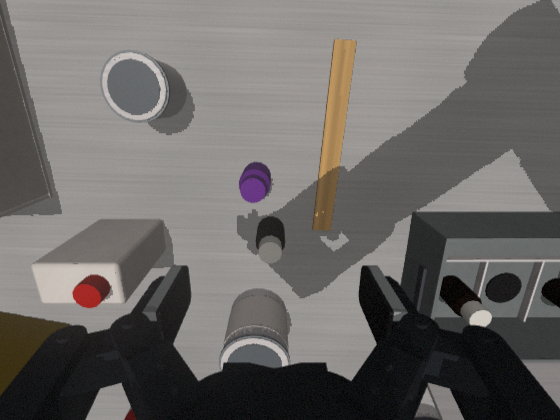

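```bash
python3 - <<'E'
from h import *
c=dict(np.load("w5.npz"))
im=cv2.imread("pics/wrist5.png");cv2.imwrite("pics/c6.png",cv2.resize(im[200:280,230:310],None,fx=6,fy=6,interpolation=cv2.INTER_CUBIC))
print(ray("",(270,250),.075,c).round(4), proj("",[.5145,-.2738,.075],c).round(1))
im=cv2.cvtColor(cv2.imread("pics/top5.png"),cv2.COLOR_BGR2RGB)
# pad & tin
print("tin top",ray("top",(380,160),.105).round(3),ray("",(255,370),.105,c).round(3))
print("pad exp top px",proj("top",C(.03,0,.009)))
E
```

```text
[ 0.5102 -0.273   0.075 ] [269.2 253.2]
tin top [ 0.663 -0.288  0.105] [ 0.663 -0.287  0.105]
pad exp top px [254.9185341  185.46040944]
```

View pics/c6.png

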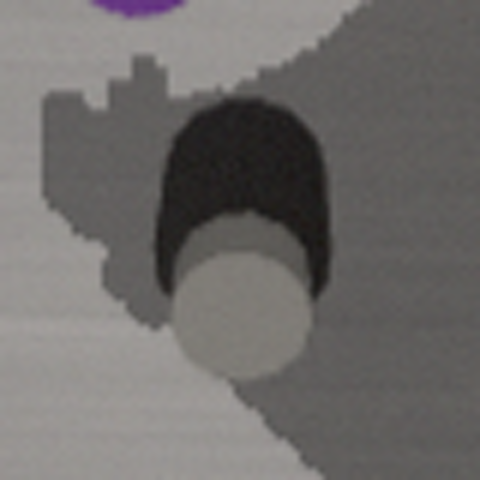

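```bash
python3 - <<'E'
from h import *
q=ori(-90); g=np.array([.5135,-.2733,.045])
manip.movep(tcp_for(g+[0,0,.09],q),q)
print(manip.move_straight(tcp_for(g,q),velocity=.1,until_force=6))
eoat.grab(); print("gap",monitor.read_finger_gap(),monitor.read_wrist_force().round(1),monitor.read_time_s())
p=monitor.read_tcp_pos(); manip.move_straight(p+[0,0,.18],velocity=.15)
q2=ori(-90,yaw=YAW+np.radians(30)); t=C(.03,0,.009+.045)
j=ik(tcp_for(t+[0,0,.15],q2),q2); print(np.round(j,2))
manip.movep(tcp_for(t+[0,0,.15],q2),q2)
print(monitor.read_finger_gap(),monitor.read_wrist_force().round(1),monitor.read_time_s())
for n in("scene","wrist","top"): cv2.imwrite(f"pics/{n}6.png",eyes.capture(n)[:,:,::-1])
a=cv2.imread("pics/scene6.png");b=cv2.imread("pics/wrist6.png");cv2.imwrite("pics/m6.png",np.hstack([cv2.resize(a[100:280,220:400],(420,420)),b[:,100:480]]))
E
```

```text
False
gap 0.0357843575024931 [-0.8  0.4  5.7] 22.9583
[-0.06  0.51  1.33  0.    1.3  -2.19]
0.03564200988807803 [ 0.3 -0.1 -1.7] 25.6667
```

View pics/m6.png

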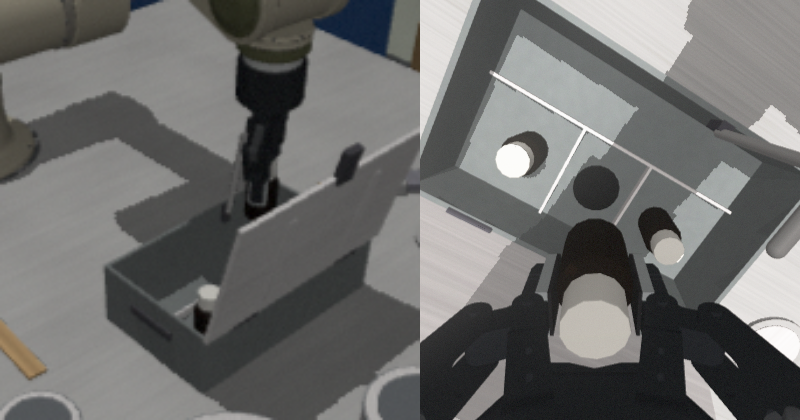

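```bash
python3 - <<'E'
from h import *
q2=ori(-90,yaw=YAW+np.radians(30)); t=C(.03,0,.009+.045)
manip.move_straight(tcp_for(t+[0,0,.015],q2),velocity=.12)
print(monitor.read_wrist_force().round(1))
cv2.imwrite("pics/w7.png",eyes.capture("wrist")[:,:,::-1])
print(manip.move_straight(tcp_for(t-[0,0,.004],q2),velocity=.03,until_force=4),monitor.read_tcp_pos()-tcp_for(t,q2),monitor.read_wrist_force().round(1))
eoat.release()
print(monitor.read_wrist_force().round(1))
p=monitor.read_tcp_pos(); manip.move_straight(p+[0,0,.15],velocity=.15)
q=ori(-90); manip.movep(C(-.10,-.02,.32),q)
print(monitor.read_time_s())
for n in("scene","wrist"): cv2.imwrite(f"pics/{n}7.png",eyes.capture(n)[:,:,::-1])
a=cv2.imread("pics/scene7.png");b=cv2.imread("pics/wrist7.png");cv2.imwrite("pics/m7.png",np.hstack([cv2.resize(a[120:280,240:400],(420,420)),b[:,100:480]]))
E
```

```text
[-0.3  0.6 -1.4]
True [-1.21072502e-05  7.12360240e-05  6.14920942e-04] [-0.8  0.1  4.7]
[ 0.3  0.9 -0.5]
30.1083
```

View pics/m7.png

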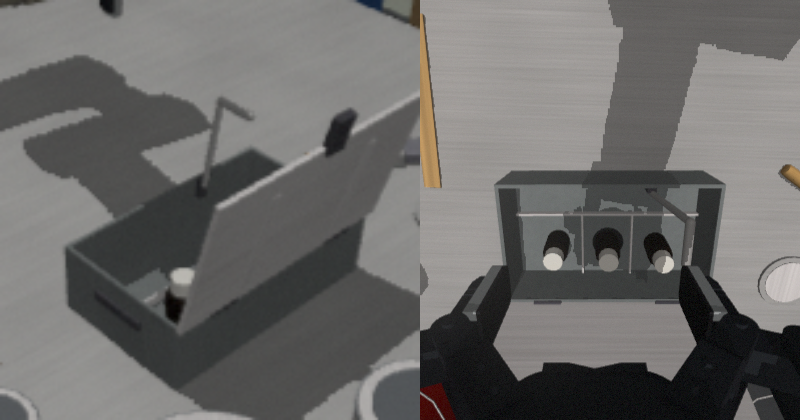

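```bash
python3 - <<'E'
from h import *
q=ori(-97); g=tongue(1.79,.206)
manip.movep(tcp_for(g,q)+[-.02,0,.07],q)
cv2.imwrite("pics/w8.png",eyes.capture("wrist")[:,:,::-1])
print(manip.move_straight(tcp_for(g,q),velocity=.1,until_force=6))
eoat.grab(); print("gap",monitor.read_finger_gap(),monitor.read_wrist_force().round(1),monitor.read_time_s())
for th in (1.7,1.55,1.4,1.2,1.0,.88,.8):
    a=-97+22*(1.79-th)/1.07; q=ori(a)
    manip.move_straight(tcp_for(tongue(th,.206),q),q,velocity=.07)
    F=monitor.read_wrist_force(); print(th,F.round(1),monitor.read_wrist_torque().round(2),round(monitor.read_finger_gap(),4),monitor.read_time_s())
    if np.linalg.norm(F)>35 or monitor.read_finger_gap()<.018: print("STOP");break
for n in("scene","wrist"): cv2.imwrite(f"pics/{n}9.png",eyes.capture(n)[:,:,::-1])
a=cv2.imread("pics/scene9.png");b=cv2.imread("pics/wrist9.png");cv2.imwrite("pics/m9.png",np.hstack([cv2.resize(a[120:280,240:400],(420,420)),b[:,100:480]]))
E
```

```text
False
gap 0.022821378511196606 [0.4 2.4 2.2] 32.7583
1.7 [2.1 2.6 0.7] [ 0.34 -0.58 -0.  ] 0.0228 33.1667
1.55 [ 0.9  3.2 -2. ] [ 0.42 -0.5  -0.06] 0.0228 33.7417
1.4 [ 2.7  3.4 -5.9] [ 0.43 -0.53  0.18] 0.0232 34.3167
1.2 [ 3.9  3.1 -9. ] [ 0.42 -0.82  0.18] 0.0227 35.0333
1.0 [ 6.1  2.9 -9.5] [ 0.44 -0.86  0.01] 0.023 35.75
0.88 [ 7.   3.2 -8.2] [ 0.4  -1.06  0.04] 0.0228 36.2417
0.8 [ 6.2  1.4 -5.9] [ 0.33 -0.78  0.16] 0.0225 36.6167
```

View pics/m9.png

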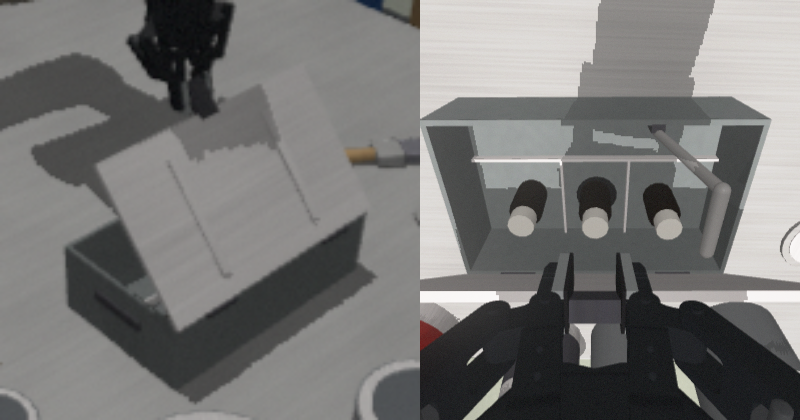

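```bash
python3 - <<'E'
from h import *
for th in (.77,.75,.735,.725,.715,.705,.695,.685):
    a=-97+22*(1.79-th)/1.07; q=ori(a)
    manip.move_straight(tcp_for(tongue(th,.206),q),q,velocity=.03)
    F=monitor.read_wrist_force(); print(th,F.round(1),monitor.read_wrist_torque().round(2),round(monitor.read_finger_gap(),4),monitor.read_time_s())
    if F[2]>6: print("contact");break
a=eyes.capture("scene")[:,:,::-1];b=eyes.capture("wrist")[:,:,::-1];cv2.imwrite("pics/m10.png",np.hstack([cv2.resize(a[120:280,240:400],(420,420)),b[:,100:480]]))
E
```

```text
0.77 [ 4.6  1.8 -4.7] [ 0.22 -0.75  0.08] 0.0228 37.0667
0.75 [ 3.5  0.8 -3.2] [ 0.12 -0.69  0.09] 0.0231 37.35
0.735 [ 5.5  0.4 -3.7] [-0.05 -0.74 -0.06] 0.0227 37.6
0.725 [ 4.2 -1.6 -3.5] [-0.23 -0.59 -0.02] 0.0231 37.85
0.715 [ 3.  -2.6 -1.6] [-0.33 -0.64 -0.05] 0.0227 38.1
0.705 [ 0.6 -3.3 -0.5] [-0.48 -0.55 -0.14] 0.023 38.35
0.695 [ 2.  -4.3 -0.9] [-0.6  -0.38 -0.23] 0.023 38.6
0.685 [ 1.2 -4.9  1.5] [-0.76 -0.54 -0.25] 0.023 38.85
```

View pics/m10.png

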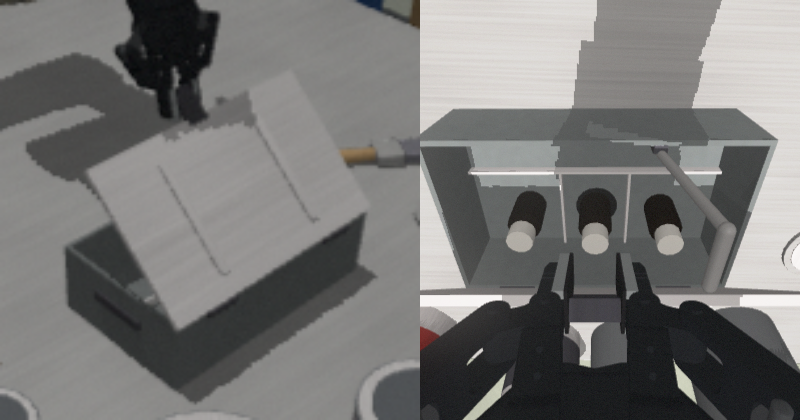

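```bash
python3 - <<'E'
from h import *
for th in (.675,.665,.655,.645):
    a=-97+22*(1.79-th)/1.07; q=ori(a)
    manip.move_straight(tcp_for(tongue(th,.206),q),q,velocity=.03)
    manip.wait(.2)
    F=monitor.read_wrist_force(); print(th,F.round(1),monitor.read_wrist_torque().round(2),(monitor.read_tcp_pos()-tcp_for(tongue(th,.206),q)).round(4),monitor.read_time_s())
    if F[2]>5: print("contact");break
a=eyes.capture("scene")[:,:,::-1];cv2.imwrite("pics/s11.png",a)
cv2.imwrite("pics/m11.png",cv2.resize(a[120:280,230:410],None,fx=4.4,fy=3.7,interpolation=cv2.INTER_CUBIC))
E
```

```text
0.675 [ 3.6 -4.5  6.4] [-0.6  -1.04 -0.22] [ 0.0012 -0.0001  0.0013] 39.4
contact
```

View pics/m11.png

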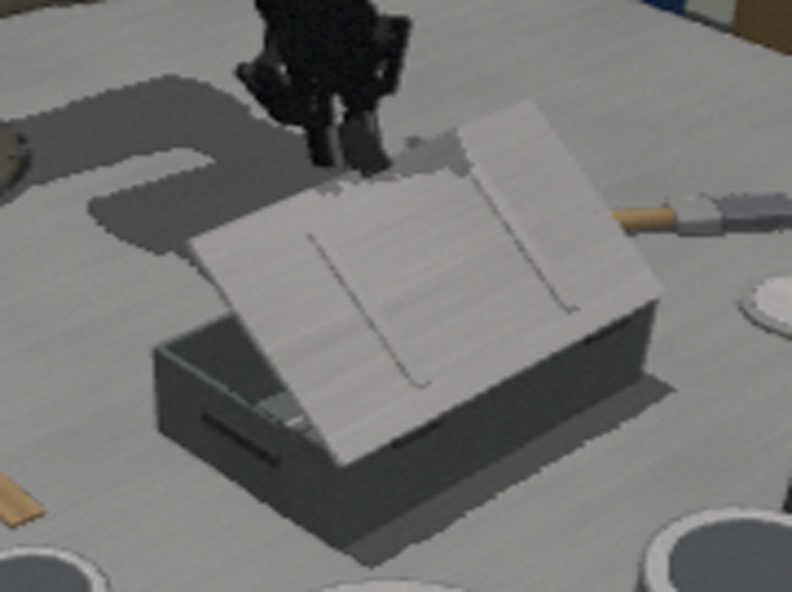

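```bash
python3 - <<'E'
from h import *
for th in (.6,.65,.7,.75,.8):
    print(th,[proj("scene",C(.09-.18*np.cos(th),y,.088+.18*np.sin(th)+.004)).round(1) for y in(-.152,.152)], [proj("scene",C(.09-.18*np.cos(th),y,.088+.18*np.sin(th))).round(1) for y in(-.152,.152)])
print((192/4.4+229.6,242/3.7+119.6),(532/4.4+229.6,100/3.7+119.6))
E
```

```text
0.6 [array([268.7, 187. ]), array([345.3, 149.2])] [array([268.8, 188.2]), array([345.2, 150.3])]
0.65 [array([269.9, 185.6]), array([346.8, 147.7])] [array([270. , 186.8]), array([346.7, 148.9])]
0.7 [array([271.2, 184.3]), array([348.5, 146.3])] [array([271.2, 185.5]), array([348.3, 147.5])]
0.75 [array([272.6, 183.1]), array([350.2, 145.1])] [array([272.6, 184.4]), array([350. , 146.3])]
0.8 [array([274.1, 182.1]), array([352., 144.])] [array([274.1, 183.4]), array([351.8, 145.1])]
(273.23636363636365, 185.00540540540538) (350.5090909090909, 146.62702702702703)
```

```bash
python3 - <<'E'
from h import *
eoat.release()
F=monitor.read_wrist_force(); print(F.round(1))
p=monitor.read_tcp_pos(); z=Rn.from_quat(monitor.read_ee_rot()).as_matrix()[:,2]
manip.move_straight(p-.09*z,velocity=.12)
manip.movep([.30,.25,.33],ori(-90))
manip.wait(.5); print(monitor.read_time_s(),monitor.read_wrist_force().round(1))
for n in("scene","wrist","top"): cv2.imwrite(f"pics/{n}12.png",eyes.capture(n)[:,:,::-1])
a=cv2.imread("pics/scene12.png");b=cv2.imread("pics/top12.png");cv2.imwrite("pics/m12.png",np.hstack([cv2.resize(a[120:280,230:410],(400,400)),cv2.resize(b[110:260,170:400],(400,300))[:, :] if 0 else cv2.resize(b[100:260,180:340],(400,400))]))
E
```

```text
[-0.3  0.  -0.2]
42.4667 [ 0.9 -0.2  0.5]
```

View pics/m12.png

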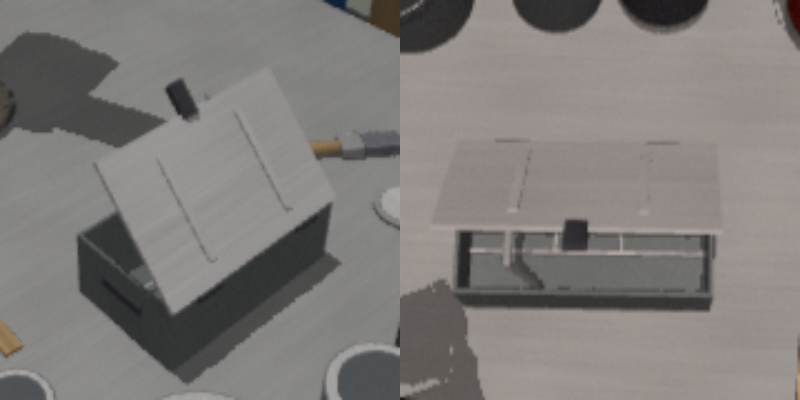

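View pics/top12.png

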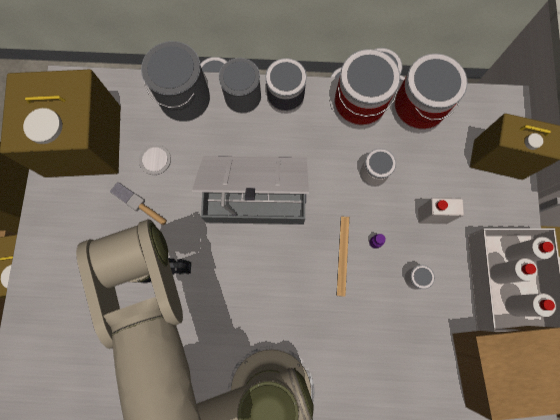

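View pics/wrist12.png

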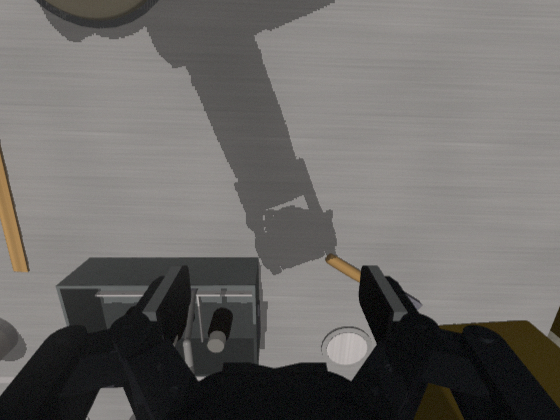

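The lid rests on the raised stay at half open, the hand is clear, and the bystanders are where they were at the start. I'm handing in.

```bash
python3 - <<'E'
from h import *
job.sign_off(); print(monitor.read_time_s())
E
```

```text
the job is handed in; nothing more can be done
the job is handed in; nothing more can be done
```

The job is done and handed in at about 42.5 s of the 72 s allowed; no verdict came back.

**What I did:**
- **Lid back:** I opened the lid by its tongue, and it stayed leaning back past upright by itself.
- **Stay:** I swung the stay up to its stop.
- **Bottle:** I stood the white-capped bottle on the bare pad in the middle bay.
- **Lid lowered:** I lowered the lid in the grip until it rested on the pin, then let go.

**Last checks:**
- After release the lid stayed put at half open. Just before release, its corners in the scene picture fitted about 0.70–0.75 rad. The arm is clear of everything.
- The sample bottle was upright on the pad between the two stored bottles just before the lid came down. The final pictures show it only partly, because the lid and the fingers hide the bay.
- In the final top view the bystanders look to be where they started; I compared them by eye only.
- The highest wrist force I read was about 28 N, while swinging the stay; I only read it at the stops along each move.

**What went wrong or disagreed:**
- One planned retreat was refused as out of reach. Nothing moved, and I took another path.
- The lid touched the pin gradually, between commanded angles of about 0.735 and 0.675 rad. Small position errors and a slightly springy grip probably explain that.

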